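# Check two freshly bled brake levers and hold in the spongy one

## Task

The two hydraulic brakes on the handlebar in front of you have just been filled: with the outside of the fingers press the left lever (your left) in until it will go no further, let it spring right out again, then press the right lever in the same way. One of them goes firm well short of its grip, the other still has air in it and comes all the way in to its grip; finish while holding that spongy lever pressed in against its grip, with the good lever let out. Press firmly but do not force anything, take hold of nothing, touch neither the bar nor its grips and brake cylinders, and leave the things lying around where they are.

Things in the scene. Friction and masses are not known exactly. Their poses are not given: they have to be found in the camera images.
- bar_stand: bench stand that holds the handlebar, fixed to the table: 220 x 160 mm plywood base 18 mm thick, split wooden block, upright steerer tube and stem, 137 mm high. Origin on the table under the middle of the handlebar; x axis level, square to the bar, from the levers to the bar (away from the robot); y along the bar to its left end. Place varies by some 15 cm, yaw by 0.25 rad either way.
- handlebar: straight level handlebar, 22 mm thick, 500 mm long; origin in its middle, 110 mm above the table; axes as the stand's. Rubber grips, 32 mm thick (collars 34), cover 138 to 251 mm from the middle on each side. On the robot's side of the bar sit two dark brake cylinders with flat caps (40 to 128 mm from the middle, 26 to 47 mm in front of the bar's centre line, tops 131 mm above the table).
- lever_left (a joint): angle of the left brake lever, rad: 0 let out, grows as it is pressed in, 0.375 when its end meets the grip. A spring pushes it out with about 1.2 N at the press point, 3 N when fully in. A good lever goes firm, with slight give, at 0.15 to 0.25 (15 to 27 mm left to the grip); one with air in it moves against the spring alone to 0.375. Which of the two has air changes from start to start.
- lever_left_press (a point): place to press: on the outer face of the left lever blade (turned away from the grip, to the robot), at half its height, 85 mm outward from the pivot, 30 mm from the blade's end. Moves with the lever, about 32 mm until its end meets the grip. Axes as the stand's while the lever is out (x is the direction to press), turning with the lever.
- lever_left_pivot (a point): upright pivot pin of the left lever, 36 mm in front of the bar's centre line, 118 mm from its middle, 110 mm above the table. From here the aluminium blade, 9 mm thick and 15 mm high (102 to 118 mm above the table), reaches 115 mm outward; let out, its outer face stands 64 to 74 mm in front of the bar's centre line.
- lever_right (a joint): angle of the right brake lever, rad: mirror image of the left one, with the same size, values and spring.
- lever_right_press (a point): place to press: on the outer face of the right lever blade (turned away from the grip, to the robot), at half its height, 85 mm outward from the pivot, 30 mm from the blade's end. Moves with the lever, about 32 mm until its end meets the grip. Axes as the stand's while the lever is out (x is the direction to press), turning with the lever.
- lever_right_pivot (a point): upright pivot pin of the right lever, 36 mm in front of the bar's centre line, 118 mm from its middle, 110 mm above the table. From here the aluminium blade, 9 mm thick and 15 mm high (102 to 118 mm above the table), reaches 115 mm outward; let out, its outer face stands 64 to 74 mm in front of the bar's centre line.
- slip_bottle: bystander, loose: ochre bottle with a dark cap, 44 mm thick, 115 mm tall, standing behind the left half of the bar; origin at the centre of its underside
- red_tape: bystander, loose: roll of tape, 56 mm across, 18 mm high, lying flat on the table in front of the stand; origin at the centre of its underside
- screwdriver: bystander, loose: screwdriver, 191 mm long, handle 28 mm thick, lying on the table behind the right half of the bar; origin under the middle of its length, y axis along it to the handle

How it is judged:
By the outcome, as a careful person would: the job done as asked, in the order asked, and still so for the second after the job is handed in, while the arm keeps its last pose, push and grip.
It also fails if it takes over 69 s, if anything falls off the work surface, if the arm or the gripper's body presses on something with over 40 N, if the wrist force passes 120 N, or if a joint passes its speed limit or range.

## Robot

A 6-joint arm with a two-finger parallel gripper is mounted at the origin on a cart in front of the work surface, level with it; the furniture and walls round the work are solid. World frame = base frame: x ahead of the robot, y to its left, z up, the work surface at z = 0. Lengths are in m, angles in rad, forces in N, time in s.
With the tool pointing down it reaches from about 0.375 to 0.9 m from the base axis. Payload 3.1 kg.
Tool frame: the origin (TCP) lies at the very end of the fingers, on their centre line; the grasp point (between the pads) lies 19 mm behind it (manip.grasp_offset is the distance from the TCP to the grasp point, in m); y points along the fingers, z is the direction in which the jaws open and shut, and the axes are right-handed (so a half turn about y gives the same grasp; the last joint's range is limited). The gripper opens to 85 mm and grips with 20 to 120 N. Pads are 22 mm wide; open, the fingers measure 114 mm over their backs; the gripper's body (76 mm by 85 mm) begins 54 mm behind the grasp point. The pads swing forward as they close: fully open they stand 13 mm farther back than shut.
Start: joints at [-1.502, 0.527, 1.433, -0, 1.181, -0.178], TCP at [0.153, -0.606, 0.231] pointing down, gripper open.
Joint ranges: [-3.08, 3.08], [-0.75, 2.2], [0.22, 2.44], [-1.43, 4.57], [0, 2.65], [-2.85, 2.85]. Speed limits (rad/s): [2.79, 2.79, 3.14, 3.14, 3.14, 3.14].

## Interface

Orientations are given as a unit quaternion [x, y, z, w].
In Python, from station import manip gives the robot as it stands.
- The arm moves only by the tool apply_moves, never from a script. Its argument "motion" is a list of rows, each a list of 5 numbers: the finger opening in mm, from 0 to 85.4, then the shift along the tool's x, y, z in units of 30 mm (1.0 is 30 mm), then the turn about the tool's y in units of 10 degrees (1.0 is 10 degrees). In form: [[fingers, x, y, z, twist], ...]. A call has 1 to 12 rows; each row is the pose to reach, as a shift and turn from the pose commanded when the call began, along the tool's axes at that moment; what a row does not reach only later rows make up. A row lasts 1/8 s, in which the tool goes at most 62.5 mm and 10.7 degrees, less where a joint would pass 70% of its speed; a pose out of reach is approached as far as the arm can. A call with a gripper value outside its range is refused whole. The fingers move at their own pace and stop on an object; "squeeze" is the grip in N (left out, the last holds). Time passes only in rows, so rows that repeat a pose let the fingers close. It gives the time, the measured TCP pose, the force and the opening at its end, in the units of the state.
- manip.sense(): the state, without advancing time (a new reading comes with each control period).
- manip.snapshot(name): name is "side" or "top"; returns the picture (384x512x3 uint8, red, green, blue); there is no depth.
- manip.get_calibration(name): a dict with "intrinsics" (3x3 intrinsics, pixels), "extrinsics" (4x4, takes a point from camera to world coordinates). Camera axes: x right, y up, looking along -z (the intrinsics and any distortion apply to the point x, -y, -z); pixel columns grow to the right and rows downward; lengths in m; the calibration is good to about 2 mm. A picture is of the moment at which its call begins. get_calibration takes no time and is no camera call.
- manip.sign_off(): hands the job in, once; it reports no verdict.
The state is a dict: "t": time; "q": joint angles; "qd": joint speeds; "tau": joint torques, N m; "tcp_pos": TCP position; "tool_rot": TCP orientation; "force": force on the tool from outside, world axes, zero at the start; "ft_torque": the same for the moment, N m; "finger_gap": opening from 0.0 (shut) to 1.0 (fully open).
Only numpy, scipy, OpenCV 4.12 (cv2) and the standard library are available. Lean on these libraries where they do the work, as an engineer would, in place of code of your own. Each camera call takes 0.05 s, during which the arm holds its last target.

## Working session

There is one attempt and no reset: what is moved stays moved. The work goes in short steps, Python scripts to look and compute and a tool call to move; the robot and the scene stay as the last step left them, time stands still between calls to the robot, and variables do not carry over. Pictures are saved under pics/ and viewed, and the job is handed in when it is done.

Besides the shell and the picture viewer there is one more tool, called after "Request:" by a JSON object that holds its "api" and its "payload", one argument or row to a line. apply_moves: Moves the arm, as the interface text tells. Its arguments: {"type":"object","properties":{"motion":{"type":"array"},"squeeze":{"type":"number"}},"required":["motion"]}

```bash
mkdir -p pics; ls
python3 - <<'E'
from station import manip
import cv2,numpy as np
for n in("side","top"):
    im=manip.snapshot(n); cv2.imwrite(f"pics/{n}0.png",im[:,:,::-1])
    c=manip.get_calibration(n); print(n,c)
s=manip.sense(); print(s)
E
```

```text
pics
side {'intrinsics': array([[456.75340026,   0.        , 249.70703292],
       [  0.        , 456.75340026, 191.96760267],
       [  0.        ,   0.        ,   1.        ]]), 'extrinsics': array([[-0.99866309, -0.00170931,  0.05166348,  0.68058567],
       [ 0.04654265, -0.4645826 ,  0.88430582,  1.01296214],
       [ 0.0224904 ,  0.88552814,  0.46404105,  0.64177638],
       [ 0.        ,  0.        ,  0.        ,  1.        ]])}
top {'intrinsics': array([[449.54100821,   0.        , 254.45048487],
       [  0.        , 449.54100821, 195.99136775],
       [  0.        ,   0.        ,   1.        ]]), 'extrinsics': array([[-0.00655105,  0.99532204, -0.09639049,  0.52471925],
       [-0.99997399, -0.00622962,  0.00363526, -0.03195047],
       [ 0.00301778,  0.0964118 ,  0.99533696,  1.13248231],
       [ 0.        ,  0.        ,  0.        ,  1.        ]])}
{'t': 0.1, 'q': array([-1.50249287e+00,  5.28422449e-01,  1.43375221e+00,  3.84926646e-05,
        1.18140305e+00, -1.78457426e-01]), 'qd': array([-0.00026605, -0.00267204, -0.00216979, -0.00052121,  0.00188245,
        0.00142834]), 'tau': array([-7.72288149e-05, -4.43305635e+01, -1.78586733e+01, -1.56817932e-04,
        3.88416258e-03, -8.55395371e-06]), 'tcp_pos': array([ 0.15268612, -0.60541109,  0.2304082 ]), 'tool_rot': array([-0.08696558,  0.70243191, -0.70103178,  0.08706799]), 'force': array([ 1.26737842, -0.06313605, -0.01947339]), 'ft_torque': array([0.00327708, 0.02713342, 0.00719788]), 'finger_gap': 1.0001625320852685}
```

View pics/top0.png

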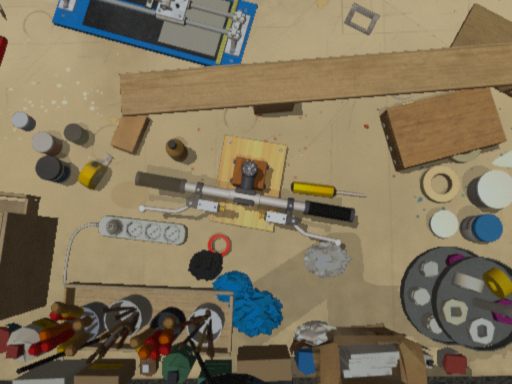

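View pics/side0.png

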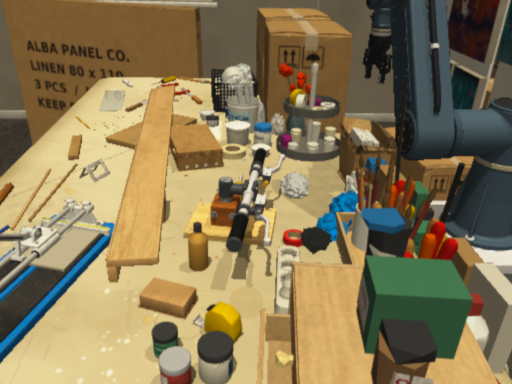

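```bash
cat > h.py <<'E'
import numpy as np,cv2
from station import manip
def ray(n,u,v):
    c=manip.get_calibration(n);K=c['intrinsics'];E=c['extrinsics']
    d=E[:3,:3]@np.array([(u-K[0,2])/K[0,0],-(v-K[1,2])/K[1,1],-1]);return E[:3,3],d
def onz(n,u,v,z):
    o,d=ray(n,u,v);return o+d*(z-o[2])/d[2]
def proj(n,p):
    c=manip.get_calibration(n);K=c['intrinsics'];E=c['extrinsics']
    q=E[:3,:3].T@(np.array(p)-E[:3,3]);return K[0,0]*q[0]/-q[2]+K[0,2],K[1,1]*q[1]/q[2]+K[1,2]
E
python3 - <<'E'
import cv2
im=cv2.imread('pics/top0.png')[150:270,120:370]
cv2.imwrite('pics/top0c.png',cv2.resize(im,None,fx=3.2,fy=3.2,interpolation=cv2.INTER_CUBIC))
E
```

```text
(no output)
```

View pics/top0c.png

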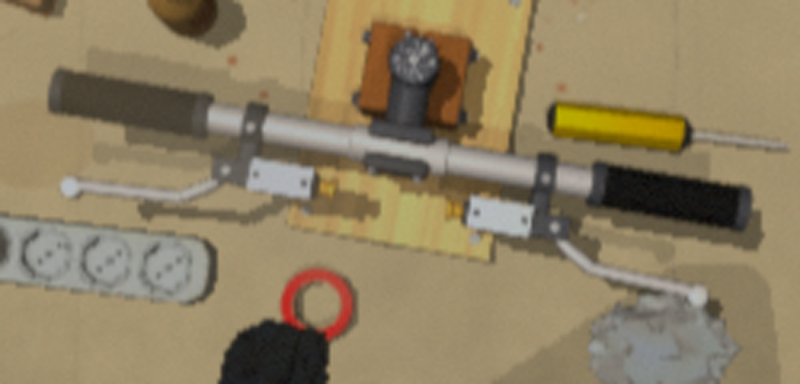

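Run:
```python
from h import *
f=lambda u,v,z:onz('top',u/3.2+120-.35,v/3.2+150-.35,z)
L=f(52,91,.11);R=f(749,208,.11)
m=(L+R)/2;print(L,R,np.linalg.norm(L-R),m)
y=(L-R)/np.linalg.norm(L-R);x=np.array([y[1],-y[0],0]);print('yaw',np.arctan2(-y[0],y[1]))
for n,u,v,z in[('pivL',226,170,.118),('pivR',556,228,.118),('endL',70,187,.118),('endR',698,296,.118),('Lbend',183,195,.118),('Rbend',592,270,.118),('bolt',250,127,.125),('boltR',546,178,.125),('tape',317,304,.01),('capL',280,180,.131),('capR',500,214,.131)]:
    p=f(u,v,z)-m;print(n,p@x,p@y,f(u,v,z))
for s in(1,-1):
    p=m-x*.072+y*s*.203;p[2]=.11;print('press',s,p,proj('side',p),proj('top',p))
print(proj('side',L),proj('side',R))
```

```text
[0.66666918 0.23577865 0.11      ] [ 0.5796301  -0.26147369  0.11      ] 0.5048125244312649 [ 0.62314964 -0.01284752  0.11      ]
yaw -0.17328453149826756
pivL -0.03560415970018036 0.11814996251064697 [0.60844995 0.10967182 0.118     ]
pivR -0.037311670863108604 -0.11850595349168538 [ 0.56596412 -0.12314547  0.118     ]
endL -0.06575380186333245 0.22456813902991582 [0.59710031 0.21969461 0.118     ]
endR -0.0678566297254531 -0.2243461548121635 [ 0.51762779 -0.22213407  0.118     ]
Lbend -0.05806626982182628 0.14489160623669448 [0.59093499 0.13988586 0.118     ]
Rbend -0.06224493327954897 -0.14812289507413626 [ 0.53629775 -0.14801991  0.118     ]
bolt -0.0033015922981738163 0.10588005893106675 [0.63815318 0.09201611 0.125     ]
boltR -0.004209350328833364 -0.10547147044534637 [ 0.60081808 -0.11601366  0.125     ]
tape -0.12028176921139293 0.04624747908295972 [0.51264316 0.05344616 0.01      ]
capL -0.03697529866921508 0.07778301867246167 [0.60013933 0.07014583 0.131     ]
capR -0.03489089360822833 -0.07743857554651844 [ 0.57542943 -0.08311052  0.131     ]
press 1 [0.58722891 0.19952644 0.11      ] (np.float64(270.12989698208037), np.float64(235.64066874353637)) (np.float64(151.18815240902853), np.float64(212.60544113465534))
press -1 [ 0.51722695 -0.20039321  0.11      ] (np.float64(282.27638334767363), np.float64(159.95797980289038)) (np.float64(327.5190407885107), np.float64(242.37096031152103))
(np.float64(232.97900976450117), np.float64(245.62623941282104)) (np.float64(259.49317901603666), np.float64(151.77306537992325))
```

Run:
```python
import cv2
im=cv2.imread('pics/side0.png')[130:290,170:370]
cv2.imwrite('pics/side0c.png',cv2.resize(im,None,fx=3.7,fy=3.7,interpolation=cv2.INTER_CUBIC))
```

```text
(no output)
```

View pics/side0c.png

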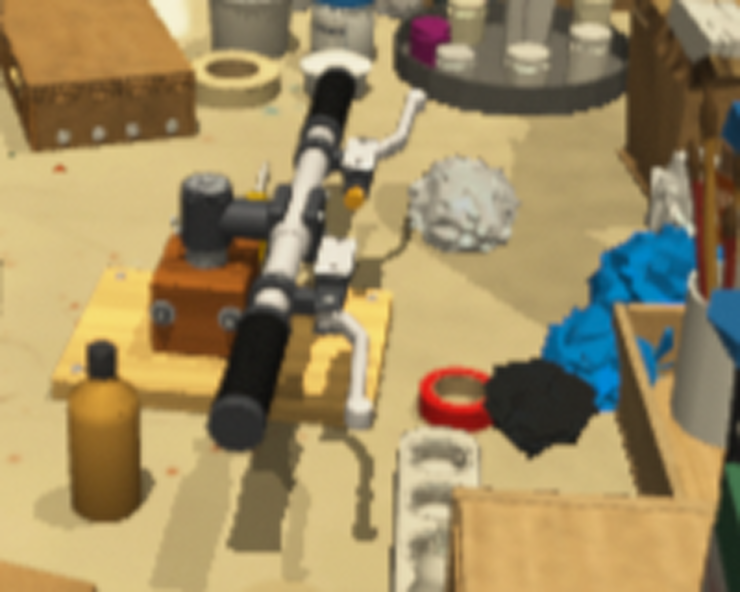

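Run:
```python
from h import *
from scipy.spatial.transform import Rotation as Rn
s=manip.sense();R=Rn.from_quat(s['tool_rot']).as_matrix();print(R.round(3))
print('yaw of tool x',np.arctan2(R[1,0],R[0,0]))
x=np.array([np.cos(-.173),np.sin(-.173),0]);y=np.array([-x[1],x[0],0])
print('stand x in tool',R.T@x,'stand y in tool',R.T@y)
# ball height: side pixel of top of ball
o,d=ray('side',170+465/3.7,130+155/3.7)
for z in(.0,.03,.05,.07,.09):
    p=o+d*(z-o[2])/d[2];print(z,p,proj('top',p))
im=cv2.imread('pics/top0.png');
```

```text
[[-0.97  -0.     0.244]
 [-0.244  0.002 -0.97 ]
 [-0.    -1.    -0.002]]
yaw of tool x -2.8948467990084943
stand x in tool [-9.13192473e-01 -4.39785831e-04  4.07528299e-01] stand y in tool [-0.40752835  0.00193605 -0.9131905 ]
0.0 [ 0.44951873 -0.35304785  0.        ] (np.float64(382.0262890990152), np.float64(268.9820576613339))
0.03 [ 0.46032001 -0.28919337  0.03      ] (np.float64(359.1437100798339), np.float64(265.4714235906315))
0.05 [ 0.46752086 -0.24662371  0.05      ] (np.float64(343.20009068619925), np.float64(263.02536130863587))
0.07 [ 0.47472172 -0.20405405  0.07      ] (np.float64(326.6701685038264), np.float64(260.489348739823))
0.09 [ 0.48192257 -0.1614844   0.09      ] (np.float64(309.52099714158203), np.float64(257.8583312649945))
```

```bash
cat >> h.py <<'E'
from scipy.spatial.transform import Rotation as Rn
M=np.array([.6231,-.0128,0]);X=np.array([np.cos(-.173),np.sin(-.173),0]);Y=np.array([-X[1],X[0],0])
def W(a,b,z): p=M+X*a+Y*b;p[2]=z;return p
def S(p): return np.array([(p-M)@X,(p-M)@Y,p[2]])
def tool(p):
    s=manip.sense();R=Rn.from_quat(s['tool_rot']).as_matrix();return R.T@(np.array(p)-s['tcp_pos'])/.03
def st():
    s=manip.sense();R=Rn.from_quat(s['tool_rot']).as_matrix()
    print('t',s['t'],'q',s['q'].round(2),'tcp',s['tcp_pos'].round(4),'stand',S(s['tcp_pos']).round(4),'F stand',(s['force']@X).round(2),(s['force']@Y).round(2),s['force'][2].round(2),'gap',s['finger_gap'].round(3),'xyaw err',np.degrees(np.arctan2(-(R[:,0]@Y),-(R[:,0]@X))).round(2))
E
python3 - <<'E'
from h import *
st()
for p in ([.153,-.606,.4],[.42,-.36,.4],W(-.125,.203,.4),W(-.125,.203,.097)): print(np.round(p,3),tool(p).round(2))
o,d=ray('side',430,180)
for y in (.1,.15,.2,.3):print(o+d*(y-o[1])/d[1])
o,d=ray('side',315,55)
for y in (-.4,-.5,-.3):print(o+d*(y-o[1])/d[1])
E
```

```text
Traceback (most recent call last):
  File "h.py", line 19, in st
    print('t',s['t'],'q',s['q'].round(2),'tcp',s['tcp_pos'].round(4),'stand',S(s['tcp_pos']).round(4),'F stand',(s['force']@X).round(2),(s['force']@Y).round(2),s['force'][2].round(2),'gap',s['finger_gap'].round(3),'xyaw err',np.degrees(np.arctan2(-(R[:,0]@Y),-(R[:,0]@X))).round(2))
                                                                                                                                                                                             ^^^^^^^^^^^^^^^^^^^^^
AttributeError: 'float' object has no attribute 'round'
```

```bash
sed -i "s/s\['finger_gap'\].round(3)/round(s['finger_gap'],3)/" h.py
python3 - <<'E'
from h import *
st()
for p in ([.153,-.606,.4],[.42,-.36,.4],W(-.125,.203,.4),W(-.125,.203,.097)): print(np.round(p,3),tool(p).round(2))
o,d=ray('side',430,180)
for y in (.1,.15,.2,.3):print(o+d*(y-o[1])/d[1])
o,d=ray('side',315,55)
for y in (-.4,-.5,-.3):print(o+d*(y-o[1])/d[1])
E
```

```text
t 0.1 q [-1.5   0.53  1.43  0.    1.18 -0.18] tcp [ 0.1527 -0.6054  0.2304] stand [-0.3614 -0.6647  0.2304] F stand 1.26 0.16 -0.02 gap 1.0 xyaw err 24.05
[ 0.153 -0.606  0.4  ] [-0.01 -5.65  0.01]
[ 0.42 -0.36  0.4 ] [-10.64  -5.64  -5.77]
[0.535 0.209 0.4  ] [-18.99  -5.6  -23.21]
[0.535 0.209 0.097] [-18.98   4.5  -23.19]
[0.21697829 0.1        0.19266892]
[0.24236857 0.15       0.21726509]
[0.26775886 0.2        0.24186127]
[0.31853943 0.3        0.29105361]
[ 0.40974536 -0.4         0.37045566]
[ 0.39057709 -0.5         0.3512534 ]
[ 0.42891362 -0.3         0.38965793]
```

Request:
{"api": "apply_moves", "payload": {
  "motion": [
    [60, 0, -2, 0, 0],
    [0, 0, -4, 0, 0],
    [0, 0, -6, 0, 0],
    [0, 0, -7.5, 0, 0],
    [0, 0, -7.5, 0, 0],
    [0, 0, -7.5, 0, 0]
  ],
  "squeeze": 30
}}

```text
t: 0.85
tcp_pos: [0.1527, -0.6054, 0.455]
tool_rot: [-0.087, 0.703, -0.701, 0.087]
force: [-0.4, -0.6, -0.7]
finger_gap: 0.005
```

Request:
{"api": "apply_moves", "payload": {
  "motion": [
    [0, -1.8, 0, -1, 0],
    [0, -3.6, 0, -2, 0],
    [0, -5.4, 0, -3, 0],
    [0, -7.2, 0, -4, 0],
    [0, -9, 0, -5, 0],
    [0, -10.6, 0, -5.8, 0],
    [0, -11.4, 0, -7.5, 0],
    [0, -12.2, 0, -9.2, 0.5],
    [0, -13, 0, -10.9, 1],
    [0, -13.8, 0, -12.6, 1.5],
    [0, -14.6, 0, -14.3, 2],
    [0, -15.4, 0, -16, 2.4]
  ]
}}

```text
t: 2.35
tcp_pos: [0.4826, -0.0257, 0.4539]
tool_rot: [0.06, 0.705, -0.704, -0.063]
force: [0.8, -0.3, -1.0]
finger_gap: -0.003
```

Run:
```python
from h import *
st()
for p in (W(-.125,.203,.45),W(-.125,.203,.097)): print(np.round(p,3),tool(p).round(2))
```

```text
t 2.35 q [-0.28  0.13  1.42  0.    1.6   1.46] tcp [ 0.4826 -0.0257  0.4539] stand [-0.1362 -0.0369  0.4539] F stand 0.86 -0.19 -0.98 gap -0.003 xyaw err -0.1
[0.535 0.209 0.45 ] [-0.36  0.13 -8.  ]
[0.535 0.209 0.097] [-0.41 11.9  -7.99]
```

Request:
{"api": "apply_moves", "payload": {
  "motion": [
    [0, 0, 0, -2, 0],
    [0, 0, 0, -4, 0],
    [0, 0, 0, -6, 0],
    [0, -0.3, 0, -8, 0],
    [0, -0.4, 2, -8, 0],
    [0, -0.4, 4, -8, 0],
    [0, -0.4, 6, -8, 0],
    [0, -0.4, 8, -8, 0],
    [0, -0.4, 9, -8, 0],
    [0, -0.4, 9.4, -8, 0],
    [0, -0.4, 9.4, -8, 0]
  ]
}}

```text
t: 3.72
tcp_pos: [0.5356, 0.2065, 0.1732]
tool_rot: [-0.06, -0.704, 0.705, 0.062]
force: [-0.1, 0.2, 0.9]
finger_gap: -0.001
```

Run:
```python
from h import *
st()
print(tool(W(-.115,.203,.097)).round(2))
a=manip.snapshot('side')[130:290,170:370];b=manip.snapshot('top')[150:270,100:350]
cv2.imwrite('pics/s1.png',cv2.resize(a[:,:,::-1],None,fx=3,fy=3,interpolation=2));cv2.imwrite('pics/t1.png',cv2.resize(b[:,:,::-1],None,fx=3.2,fy=3.2,interpolation=2))
```

```text
t 3.725 q [ 0.17  0.53  1.62 -0.    0.99  1.92] tcp [0.5356 0.2065 0.1732] stand [-0.124   0.201   0.1732] F stand -0.13 0.14 0.86 gap -0.001 xyaw err 0.05
[-0.31  2.54 -0.07]
```

View pics/s1.png

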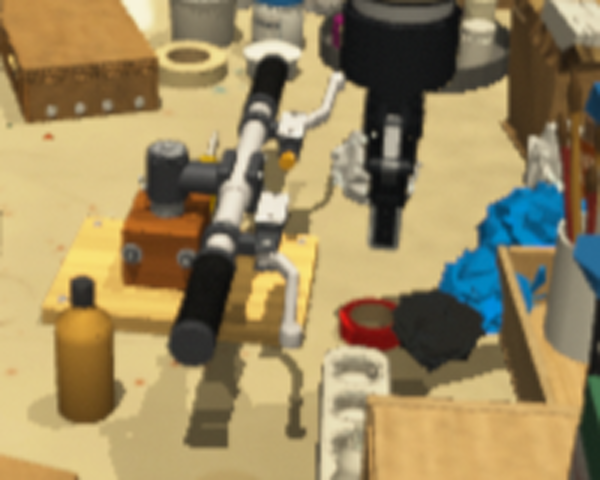

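View pics/t1.png

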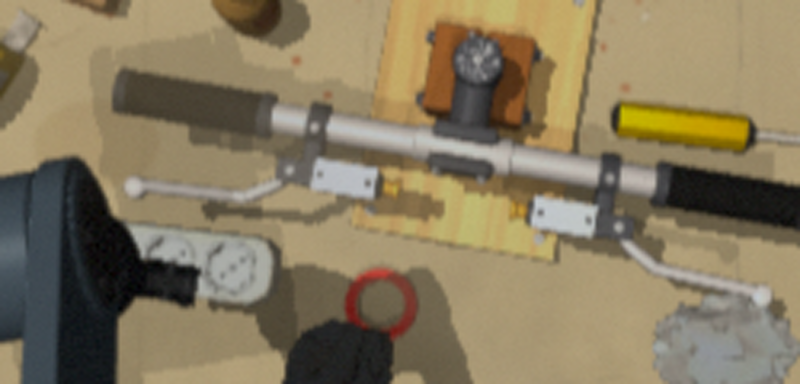

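Run:
```python
from h import *
p=manip.sense()['tcp_pos'];print(proj('side',p),proj('top',p))
```

```text
(np.float64(296.13448832834047), np.float64(210.65595212741778)) (np.float64(140.41457291272377), np.float64(234.37709929691505))
```

Request:
{"api": "apply_moves", "payload": {
  "motion": [
    [0, 0, 1, 0, 0],
    [0, 0, 2, 0, 0],
    [0, 0, 2.5, 0, 0],
    [0, 0, 2.5, 0, 0]
  ]
}}

```text
t: 4.32
tcp_pos: [0.5364, 0.2067, 0.0994]
tool_rot: [-0.061, -0.704, 0.705, 0.061]
force: [0.1, -1.4, -0.1]
finger_gap: 0.002
```

Run:
```python
from h import *
st()
a=manip.snapshot('side')[130:290,170:370]
cv2.imwrite('pics/s2.png',cv2.resize(a[:,:,::-1],None,fx=3,fy=3,interpolation=2))
```

```text
t 4.325 q [ 0.17  0.64  1.67 -0.    0.83  1.92] tcp [0.5364 0.2067 0.0994] stand [-0.1232  0.2013  0.0994] F stand 0.3 -1.39 -0.12 gap 0.002 xyaw err 0.05
```

View pics/s2.png

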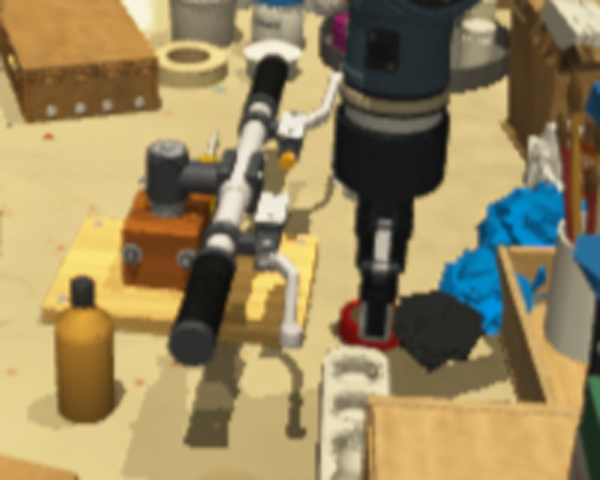

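Request:
{"api": "apply_moves", "payload": {
  "motion": [
    [0, -0.4, 0.1, 0, 0],
    [0, -0.8, 0.1, 0, 0],
    [0, -1.2, 0.1, 0, 0],
    [0, -1.2, 0.1, 0, 0]
  ]
}}

```text
t: 4.88
tcp_pos: [0.5737, 0.2002, 0.0966]
tool_rot: [0.062, 0.705, -0.704, -0.06]
force: [-0.6, 0.1, -0.1]
finger_gap: 0.001
```

Request:
{"api": "apply_moves", "payload": {
  "motion": [
    [0, -0.1, 0, 0, 0],
    [0, -0.2, 0, 0, 0],
    [0, -0.3, 0, 0, 0],
    [0, -0.4, 0, 0, 0],
    [0, -0.5, 0, 0, 0],
    [0, -0.5, 0, 0, 0]
  ]
}}

```text
t: 5.62
tcp_pos: [0.5862, 0.1982, 0.0961]
tool_rot: [0.06, 0.705, -0.704, -0.061]
force: [-1.5, 2.1, -0.4]
finger_gap: -0.005
```

```bash
cat > look.py <<'E'
import sys
from h import *
st()
n=sys.argv[1]
a=manip.snapshot('side')[130:290,170:370];b=manip.snapshot('top')[150:270,100:380]
st()
c=cv2.resize(a[:,:,::-1],(375,300),interpolation=2)
d=cv2.resize(b[:,:,::-1],(700,300),interpolation=2)
o=np.zeros((600,700,3),np.uint8);o[:300,:375]=c;o[300:]=d
cv2.imwrite(f'pics/{n}.png',o)
E
python3 look.py l1
```

```text
t 5.625 q [0.15 0.69 1.56 0.   0.9  1.89] tcp [0.5862 0.1982 0.0961] stand [-0.0726  0.2016  0.0961] F stand -1.89 1.82 -0.44 gap -0.005 xyaw err 0.05
t 5.725 q [0.15 0.69 1.56 0.   0.89 1.89] tcp [0.5862 0.1982 0.0961] stand [-0.0727  0.2015  0.0961] F stand -3.1 1.76 -0.42 gap 0.0 xyaw err 0.05
```

View pics/l1.png

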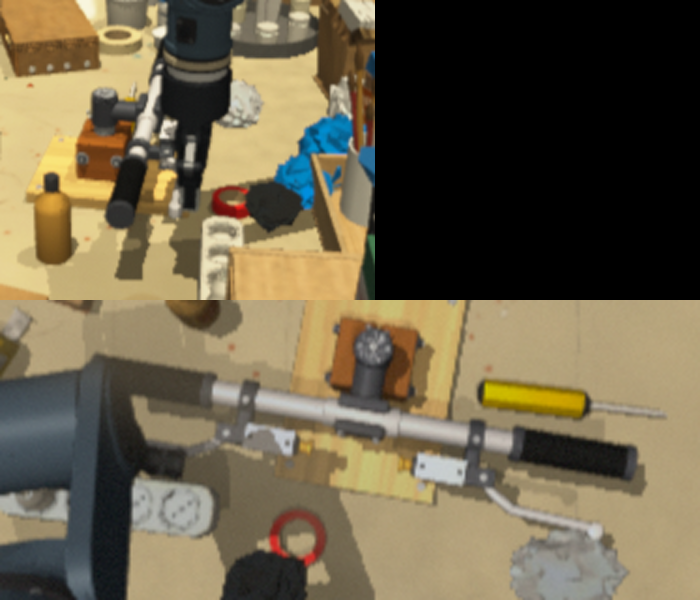

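The finger's edge is against the left blade, just above the lever's end in the side view. I'll go on in small steps.

Request:
{"api": "apply_moves", "payload": {
  "motion": [
    [0, -0.05, 0, 0, 0],
    [0, -0.1, 0, 0, 0],
    [0, -0.15, 0, 0, 0],
    [0, -0.15, 0, 0, 0]
  ]
}}

```text
t: 6.22
tcp_pos: [0.5911, 0.1972, 0.0963]
tool_rot: [0.061, 0.705, -0.704, -0.061]
force: [-1.9, 3.1, -0.6]
finger_gap: 0.002
```

Request:
{"api": "apply_moves", "payload": {
  "motion": [
    [0, -0.05, 0, 0, 0],
    [0, -0.1, 0, 0, 0],
    [0, -0.1, 0, 0, 0]
  ]
}}

```text
t: 6.6
tcp_pos: [0.5942, 0.1967, 0.0963]
tool_rot: [0.061, 0.705, -0.704, -0.061]
force: [-2.9, 3.8, -1.5]
finger_gap: 0.001
```

```bash
python3 -c "
from h import *
st()"
```

```text
t 6.6 q [0.14 0.7  1.54 0.   0.91 1.88] tcp [0.5942 0.1967 0.0963] stand [-0.0646  0.2014  0.0963] F stand -3.5 3.29 -1.5 gap 0.001 xyaw err 0.05
```

Request:
{"api": "apply_moves", "payload": {
  "motion": [
    [0, -0.05, 0, 0, 0],
    [0, -0.1, 0, 0, 0],
    [0, -0.1, 0, 0, 0]
  ]
}}

```text
t: 6.98
tcp_pos: [0.5971, 0.1962, 0.0963]
tool_rot: [0.061, 0.705, -0.704, -0.061]
force: [-2.7, 3.3, -0.9]
finger_gap: 0.0
```

Request:
{"api": "apply_moves", "payload": {
  "motion": [
    [0, -0.05, 0, 0, 0],
    [0, -0.1, 0, 0, 0],
    [0, -0.1, 0, 0, 0]
  ]
}}

```text
t: 7.35
tcp_pos: [0.6001, 0.1958, 0.0963]
tool_rot: [0.061, 0.705, -0.704, -0.061]
force: [-1.4, 3.7, -1.3]
finger_gap: 0.002
```

```bash
python3 -c "
from h import *
st()"
```

```text
t 7.35 q [0.14 0.7  1.52 0.   0.91 1.88] tcp [0.6001 0.1958 0.0963] stand [-0.0586  0.2015  0.0963] F stand -1.99 3.39 -1.29 gap 0.002 xyaw err 0.05
```

Request:
{"api": "apply_moves", "payload": {
  "motion": [
    [0, -0.05, 0, 0, 0],
    [0, -0.1, 0, 0, 0],
    [0, -0.1, 0, 0, 0]
  ]
}}

```text
t: 7.72
tcp_pos: [0.603, 0.1954, 0.0963]
tool_rot: [0.061, 0.705, -0.704, -0.061]
force: [-2.2, 5.2, -0.2]
finger_gap: 0.001
```

Request:
{"api": "apply_moves", "payload": {
  "motion": [
    [0, -0.05, 0, 0, 0],
    [0, -0.1, 0, 0, 0],
    [0, -0.1, 0, 0, 0]
  ]
}}

```text
t: 8.1
tcp_pos: [0.6059, 0.1951, 0.0963]
tool_rot: [0.061, 0.705, -0.704, -0.061]
force: [-2.4, 5.1, -0.8]
finger_gap: -0.002
```

```bash
python3 look.py l2
```

```text
t 8.1 q [0.14 0.71 1.51 0.   0.92 1.88] tcp [0.6059 0.1951 0.0963] stand [-0.0527  0.2018  0.0963] F stand -3.29 4.65 -0.84 gap -0.002 xyaw err 0.04
t 8.2 q [0.14 0.71 1.51 0.   0.92 1.88] tcp [0.6058 0.1951 0.0963] stand [-0.0528  0.2018  0.0963] F stand -3.8 3.57 -0.58 gap -0.006 xyaw err 0.05
```

View pics/l2.png

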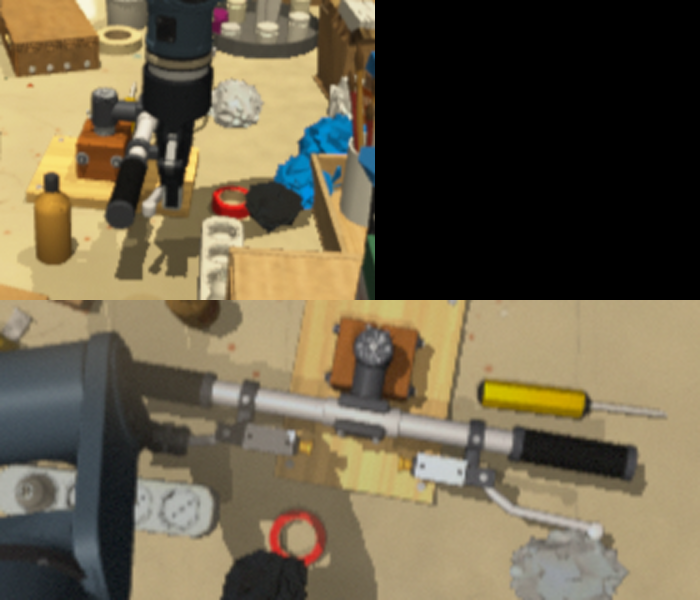

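Request:
{"api": "apply_moves", "payload": {
  "motion": [
    [0, -0.05, 0, 0, 0],
    [0, -0.1, 0, 0, 0],
    [0, -0.1, 0, 0, 0]
  ]
}}

```text
t: 8.57
tcp_pos: [0.6089, 0.1947, 0.0963]
tool_rot: [0.061, 0.705, -0.704, -0.061]
force: [-2.7, 6.5, -0.9]
finger_gap: -0.002
```

Request:
{"api": "apply_moves", "payload": {
  "motion": [
    [0, -0.05, 0, 0, 0],
    [0, -0.05, 0, 0, 0]
  ]
}}

```text
t: 8.82
tcp_pos: [0.6095, 0.1946, 0.0963]
tool_rot: [0.06, 0.705, -0.704, -0.061]
force: [-3.3, 5.5, 1.0]
finger_gap: 0.002
```

Request:
{"api": "apply_moves", "payload": {
  "motion": [
    [0, -0.05, 0, 0, 0],
    [0, -0.05, 0, 0, 0]
  ]
}}

```text
t: 9.07
tcp_pos: [0.6097, 0.1946, 0.0962]
tool_rot: [0.059, 0.705, -0.704, -0.062]
force: [-6.1, 7.0, 1.6]
finger_gap: -0.001
```

```bash
python3 -c "
from h import *
st()"
```

```text
t 9.075 q [0.13 0.71 1.5  0.   0.93 1.88] tcp [0.6097 0.1946 0.0962] stand [-0.0489  0.202   0.0962] F stand -7.24 5.82 1.61 gap -0.001 xyaw err 0.04
```

Request:
{"api": "apply_moves", "payload": {
  "motion": [
    [0, -0.05, 0, 0, 0],
    [0, -0.05, 0, 0, 0],
    [0, -0.05, 0, 0, 0]
  ]
}}

```text
t: 9.45
tcp_pos: [0.6099, 0.1946, 0.0961]
tool_rot: [0.058, 0.705, -0.704, -0.063]
force: [-8.3, 6.4, 3.5]
finger_gap: 0.002
```

```bash
python3 look.py l3; python3 -c "
import cv2,glob
from h import *
a=manip.snapshot('side')[190:270,200:300];cv2.imwrite('pics/l3z.png',cv2.resize(a[:,:,::-1],None,fx=7,fy=7,interpolation=2))"
```

```text
t 9.45 q [0.13 0.72 1.49 0.   0.94 1.87] tcp [0.6099 0.1946 0.0961] stand [-0.0487  0.202   0.0961] F stand -9.23 4.85 3.5 gap 0.002 xyaw err 0.04
t 9.55 q [0.13 0.72 1.49 0.   0.94 1.87] tcp [0.6099 0.1945 0.0961] stand [-0.0487  0.202   0.0961] F stand -9.67 5.11 2.71 gap -0.0 xyaw err 0.04
```

View pics/l3z.png

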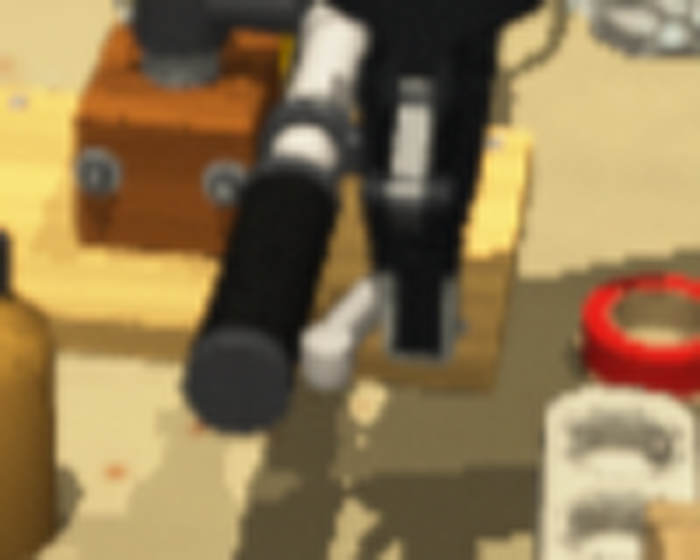

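The left lever's end meets the grip (lever tip at 325,355 beside the grip end at 240,370), so the left one has the air. Next I let it spring out.

Request:
{"api": "apply_moves", "payload": {
  "motion": [
    [0, 0.3, 0, 0, 0],
    [0, 0.7, 0, 0, 0],
    [0, 1.2, 0, 0, 0],
    [0, 1.8, 0, 0, 0],
    [0, 2.5, 0, 0, 0],
    [0, 2.7, 0, 0, 0],
    [0, 2.7, 0, 0, 0]
  ]
}}

```text
t: 10.48
tcp_pos: [0.5341, 0.2071, 0.0968]
tool_rot: [0.061, 0.705, -0.704, -0.06]
force: [0.5, -0.9, -0.0]
finger_gap: 0.003
```

```bash
python3 look.py l4;python3 -c "
from h import *
print(tool(W(-.125,-.203,.16)),tool(W(-.125,-.203,.096)))"
```

```text
t 10.475 q [ 0.18  0.64  1.68 -0.    0.82  1.92] tcp [0.5341 0.2071 0.0968] stand [-0.1255  0.2013  0.0968] F stand 0.62 -0.83 -0.04 gap 0.003 xyaw err 0.07
t 10.575 q [ 0.17  0.65  1.68 -0.    0.82  1.92] tcp [0.5348 0.2071 0.0966] stand [-0.1248  0.2014  0.0966] F stand 1.04 0.33 -0.15 gap 0.004 xyaw err 0.04
[ 1.23975083e-02 -2.11882610e+00  1.34782752e+01] [ 0.01736811  0.01450118 13.47933871]
```

View pics/l4.png

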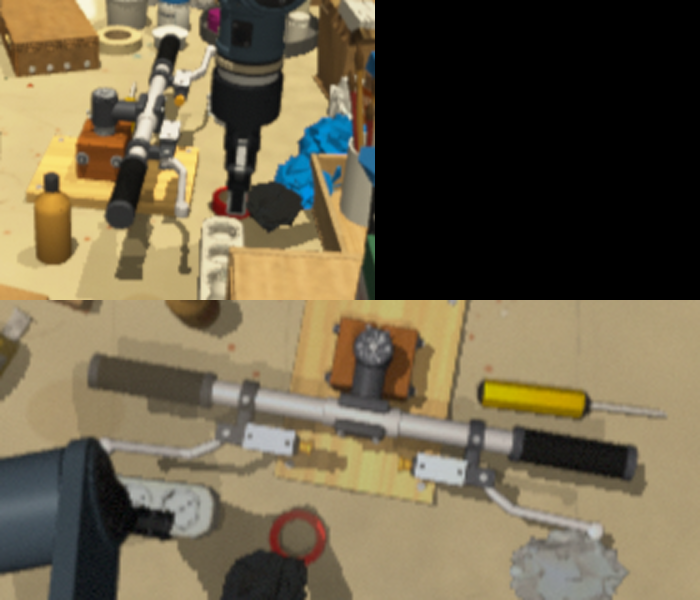

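The left lever has sprung fully out (tip at 105,443 in the top view). Now to the right lever.

Request:
{"api": "apply_moves", "payload": {
  "motion": [
    [0, 0, -1.2, 0, 0],
    [0, 0, -2.5, 0, 0],
    [0, 0, -2.5, 2, 0],
    [0, 0, -2.5, 4, 0],
    [0, 0, -2.5, 6, 0],
    [0, 0, -2.5, 8, 0],
    [0, 0, -2.5, 10, 0],
    [0, 0, -2.5, 12, 0],
    [0, 0, -2.5, 13.5, 0],
    [0, 0, -2.5, 13.5, 0],
    [0, 0, -1.2, 13.5, 0],
    [0, 0, -1, 13.5, 0]
  ]
}}

```text
t: 12.08
tcp_pos: [0.4629, -0.1904, 0.1247]
tool_rot: [0.059, 0.705, -0.704, -0.062]
force: [-0.2, 0.2, 0.0]
finger_gap: 0.001
```

```bash
python3 look.py r1;python3 -c "
from h import *
print(tool(W(-.12,-.203,.096)))"
```

```text
t 12.075 q [-0.61  0.53  1.84  0.    0.78  1.13] tcp [ 0.4629 -0.1904  0.1247] stand [-0.1272 -0.2026  0.1247] F stand -0.24 0.21 0.02 gap 0.001 xyaw err 0.07
t 12.175 q [-0.61  0.53  1.84  0.    0.78  1.13] tcp [ 0.4639 -0.191   0.1259] stand [-0.1261 -0.2029  0.1259] F stand 0.15 0.0 0.6 gap 0.005 xyaw err 0.11
[-0.20557176  0.99559492  0.00489908]
```

View pics/r1.png

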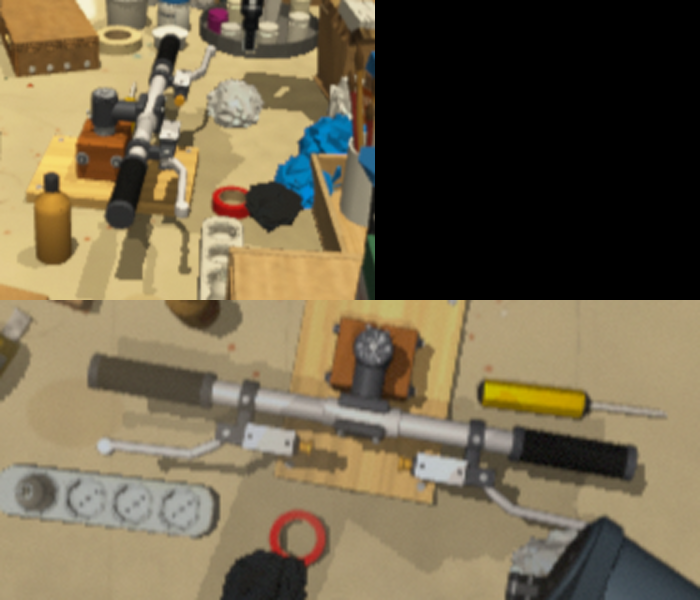

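Request:
{"api": "apply_moves", "payload": {
  "motion": [
    [0, 0, 0.5, 0, 0],
    [0, 0, 1, 0, 0],
    [0, 0, 1, 0, 0],
    [0, -0.4, 1, 0, 0],
    [0, -0.8, 1, 0, 0],
    [0, -1.2, 1, 0, 0],
    [0, -1.3, 1, 0, 0],
    [0, -1.3, 1, 0, 0]
  ]
}}

```text
t: 13.18
tcp_pos: [0.5026, -0.1984, 0.0963]
tool_rot: [0.061, 0.705, -0.704, -0.061]
force: [-0.1, -0.7, -0.1]
finger_gap: -0.001
```

Request:
{"api": "apply_moves", "payload": {
  "motion": [
    [0, -0.1, 0, 0, 0],
    [0, -0.2, 0, 0, 0],
    [0, -0.3, 0, 0, 0],
    [0, -0.4, 0, 0, 0],
    [0, -0.4, 0, 0, 0]
  ]
}}

```text
t: 13.8
tcp_pos: [0.5141, -0.2006, 0.0962]
tool_rot: [0.06, 0.705, -0.704, -0.061]
force: [-2.5, -1.8, -0.6]
finger_gap: -0.001
```

```bash
python3 look.py r2
```

```text
t 13.8 q [-0.57  0.63  1.73 -0.    0.79  1.17] tcp [ 0.5141 -0.2006  0.0962] stand [-0.075  -0.2037  0.0962] F stand -2.13 -2.18 -0.61 gap -0.001 xyaw err 0.07
t 13.9 q [-0.57  0.63  1.73 -0.    0.79  1.17] tcp [ 0.514  -0.2005  0.0962] stand [-0.0751 -0.2036  0.0962] F stand -1.89 -1.46 -0.73 gap -0.0 xyaw err 0.05
```

View pics/r2.png

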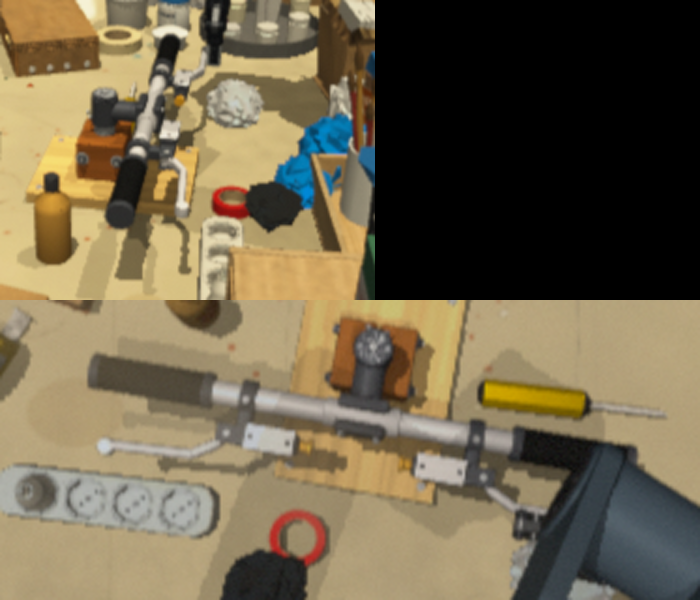

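Contact on the right lever; pressing on in small steps.

Request:
{"api": "apply_moves", "payload": {
  "motion": [
    [0, -0.05, 0, 0, 0],
    [0, -0.1, 0, 0, 0],
    [0, -0.15, 0, 0, 0],
    [0, -0.15, 0, 0, 0]
  ]
}}

```text
t: 14.4
tcp_pos: [0.5188, -0.2014, 0.0963]
tool_rot: [-0.061, -0.704, 0.705, 0.061]
force: [-3.3, -1.3, 0.1]
finger_gap: 0.002
```

Request:
{"api": "apply_moves", "payload": {
  "motion": [
    [0, -0.05, 0, 0, 0],
    [0, -0.1, 0, 0, 0],
    [0, -0.1, 0, 0, 0]
  ]
}}

```text
t: 14.78
tcp_pos: [0.5218, -0.202, 0.0963]
tool_rot: [-0.061, -0.704, 0.705, 0.061]
force: [-3.6, -1.5, -1.3]
finger_gap: -0.0
```

Request:
{"api": "apply_moves", "payload": {
  "motion": [
    [0, -0.05, 0, 0, 0],
    [0, -0.1, 0, 0, 0],
    [0, -0.1, 0, 0, 0]
  ]
}}

```text
t: 15.15
tcp_pos: [0.5248, -0.2025, 0.0963]
tool_rot: [-0.061, -0.704, 0.705, 0.061]
force: [-3.1, -2.3, -0.6]
finger_gap: 0.006
```

```bash
python3 -c "
from h import *
st()"
```

```text
t 15.15 q [-0.57  0.64  1.7  -0.    0.8   1.18] tcp [ 0.5248 -0.2025  0.0963] stand [-0.0642 -0.2038  0.0963] F stand -2.7 -2.76 -0.56 gap 0.006 xyaw err 0.05
```

Request:
{"api": "apply_moves", "payload": {
  "motion": [
    [0, -0.05, 0, 0, 0],
    [0, -0.1, 0, 0, 0],
    [0, -0.1, 0, 0, 0]
  ]
}}

```text
t: 15.52
tcp_pos: [0.5263, -0.2027, 0.0962]
tool_rot: [0.059, 0.705, -0.704, -0.062]
force: [-6.2, -3.0, 0.8]
finger_gap: 0.002
```

Request:
{"api": "apply_moves", "payload": {
  "motion": [
    [0, -0.05, 0, 0, 0],
    [0, -0.05, 0, 0, 0]
  ]
}}

```text
t: 15.78
tcp_pos: [0.5266, -0.2028, 0.0962]
tool_rot: [0.058, 0.705, -0.704, -0.062]
force: [-9.1, -3.9, 2.7]
finger_gap: -0.001
```

```bash
python3 -c "
from h import *
st()"
```

```text
t 15.775 q [-0.56  0.64  1.69 -0.    0.81  1.18] tcp [ 0.5266 -0.2028  0.0962] stand [-0.0624 -0.2038  0.0962] F stand -8.3 -5.36 2.71 gap -0.001 xyaw err 0.11
```

Request:
{"api": "apply_moves", "payload": {
  "motion": [
    [0, -0.05, 0, 0, 0],
    [0, -0.1, 0, 0, 0],
    [0, -0.1, 0, 0, 0]
  ]
}}

```text
t: 16.15
tcp_pos: [0.5271, -0.2029, 0.096]
tool_rot: [0.056, 0.705, -0.704, -0.064]
force: [-13.3, -4.2, 5.8]
finger_gap: -0.0
```

Request:
{"api": "apply_moves", "payload": {
  "motion": [
    [0, -0.05, 0, 0, 0],
    [0, -0.1, 0, 0, 0],
    [0, -0.1, 0, 0, 0],
    [0, -0.1, 0, 0, 0]
  ]
}}

```text
t: 16.65
tcp_pos: [0.5274, -0.203, 0.0959]
tool_rot: [0.054, 0.705, -0.704, -0.066]
force: [-18.6, -5.4, 8.5]
finger_gap: 0.001
```

```bash
python3 -c "
from h import *
st()"
```

```text
t 16.65 q [-0.56  0.64  1.68 -0.01  0.83  1.18] tcp [ 0.5274 -0.203   0.0959] stand [-0.0615 -0.2038  0.0959] F stand -17.42 -8.49 8.54 gap 0.001 xyaw err 0.2
```

The right lever is firm at about 17 N, some 20 mm in and well short of its grip. I'll release it, check, then go back to the left.

Request:
{"api": "apply_moves", "payload": {
  "motion": [
    [0, 0.3, 0, 0, 0],
    [0, 0.7, 0, 0, 0],
    [0, 1.2, 0, 0, 0],
    [0, 1.8, 0, 0, 0],
    [0, 2.3, 0, 0, 0],
    [0, 2.5, 0, 0, 0],
    [0, 2.5, 0, 0, 0]
  ]
}}

```text
t: 17.52
tcp_pos: [0.4612, -0.1914, 0.0965]
tool_rot: [-0.061, -0.704, 0.705, 0.061]
force: [-0.2, 1.0, 0.6]
finger_gap: 0.0
```

```bash
python3 look.py r3;python3 -c "
from h import *
print(tool(W(-.125,.203,.17)),tool(W(-.125,.203,.096)))"
```

```text
t 17.525 q [-0.62  0.58  1.86  0.    0.7   1.13] tcp [ 0.4612 -0.1914  0.0965] stand [-0.1287 -0.2038  0.0965] F stand -0.32 0.97 0.59 gap 0.0 xyaw err 0.03
t 17.625 q [-0.62  0.58  1.86  0.    0.7   1.13] tcp [ 0.4619 -0.1918  0.0965] stand [-0.128  -0.204   0.0965] F stand 0.55 -0.31 0.44 gap 0.001 xyaw err 0.05
[ -0.11426652  -2.45859872 -13.56671261] [-1.10612155e-01  8.06482568e-03 -1.35681464e+01]
```

View pics/r3.png

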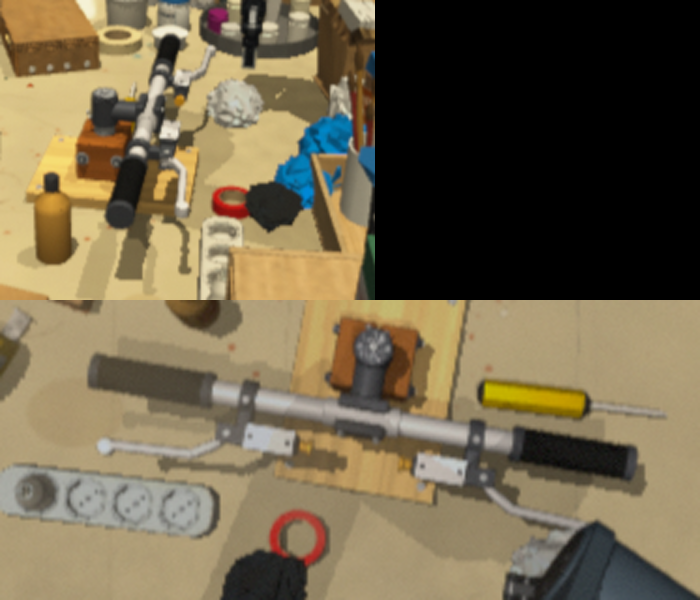

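Both levers are out. Back to the left lever by the same path.

Request:
{"api": "apply_moves", "payload": {
  "motion": [
    [0, 0, -1.2, 0, 0],
    [0, 0, -2.5, 0, 0],
    [0, 0, -2.5, -2, 0],
    [0, 0, -2.5, -4, 0],
    [0, 0, -2.5, -6, 0],
    [0, 0, -2.5, -8, 0],
    [0, 0, -2.5, -10, 0],
    [0, 0, -2.5, -12, 0],
    [0, 0, -2.5, -13.6, 0],
    [0, 0, -2.5, -13.6, 0],
    [0, 0, -1.2, -13.6, 0],
    [0, 0, -1, -13.6, 0]
  ]
}}

```text
t: 19.12
tcp_pos: [0.529, 0.2096, 0.1242]
tool_rot: [-0.059, -0.704, 0.705, 0.063]
force: [0.3, 0.2, 0.1]
finger_gap: -0.002
```

Request:
{"api": "apply_moves", "payload": {
  "motion": [
    [0, 0, 0.5, 0, 0],
    [0, 0, 1, 0, 0],
    [0, 0, 1, 0, 0],
    [0, -0.4, 1, 0, 0],
    [0, -0.8, 1, 0, 0],
    [0, -1.2, 1, 0, 0],
    [0, -1.3, 1, 0, 0],
    [0, -1.3, 1, 0, 0]
  ]
}}

```text
t: 20.12
tcp_pos: [0.5695, 0.2039, 0.0963]
tool_rot: [-0.061, -0.704, 0.704, 0.061]
force: [-0.2, 0.6, -0.7]
finger_gap: 0.001
```

```bash
python3 -c "
from h import *
st();print(tool(W(-.0487,.202,.096)))"
```

```text
t 20.125 q [0.16 0.68 1.59 0.   0.87 1.9 ] tcp [0.5695 0.2039 0.0963] stand [-0.0901  0.2042  0.0963] F stand -0.32 0.56 -0.66 gap 0.001 xyaw err 0.04
[-1.37905741  0.00859169  0.07487754]
```

Request:
{"api": "apply_moves", "payload": {
  "motion": [
    [0, -0.12, 0, 0.05, 0],
    [0, -0.24, 0, 0.05, 0],
    [0, -0.36, 0, 0.05, 0],
    [0, -0.48, 0, 0.05, 0],
    [0, -0.6, 0, 0.05, 0],
    [0, -0.72, 0, 0.05, 0],
    [0, -0.84, 0, 0.05, 0],
    [0, -0.96, 0, 0.05, 0],
    [0, -1.08, 0, 0.05, 0],
    [0, -1.2, 0, 0.05, 0],
    [0, -1.3, 0, 0.05, 0],
    [0, -1.35, 0, 0.05, 0]
  ]
}}

```text
t: 21.62
tcp_pos: [0.6091, 0.1963, 0.0962]
tool_rot: [0.061, 0.705, -0.704, -0.061]
force: [-1.9, 5.2, -1.1]
finger_gap: 0.0
```

Request:
{"api": "apply_moves", "payload": {
  "motion": [
    [0, -0.05, 0, 0, 0],
    [0, -0.1, 0, 0, 0],
    [0, -0.15, 0, 0, 0],
    [0, -0.15, 0, 0, 0],
    [0, -0.15, 0, 0, 0]
  ]
}}

```text
t: 22.25
tcp_pos: [0.6106, 0.1961, 0.096]
tool_rot: [0.059, 0.705, -0.704, -0.063]
force: [-6.7, 6.1, 2.2]
finger_gap: -0.001
```

```bash
python3 look.py f1; python3 -c "
from h import *
a=manip.snapshot('side')[190:270,200:300];cv2.imwrite('pics/f1z.png',cv2.resize(a[:,:,::-1],None,fx=7,fy=7,interpolation=2))"
```

```text
t 22.25 q [0.14 0.72 1.49 0.   0.94 1.88] tcp [0.6106 0.1961 0.096 ] stand [-0.0482  0.2036  0.096 ] F stand -7.66 4.88 2.24 gap -0.001 xyaw err 0.04
t 22.35 q [0.14 0.72 1.49 0.   0.94 1.88] tcp [0.6106 0.1961 0.096 ] stand [-0.0482  0.2036  0.096 ] F stand -8.74 5.39 1.36 gap 0.004 xyaw err 0.04
```

View pics/f1z.png

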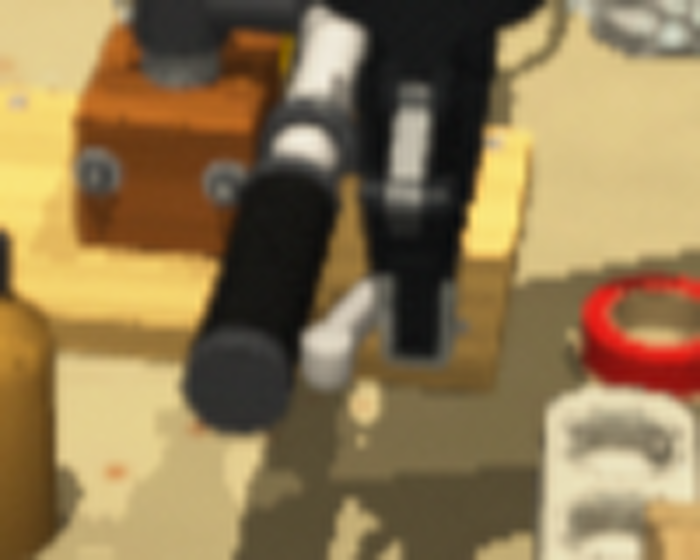

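View pics/f1.png

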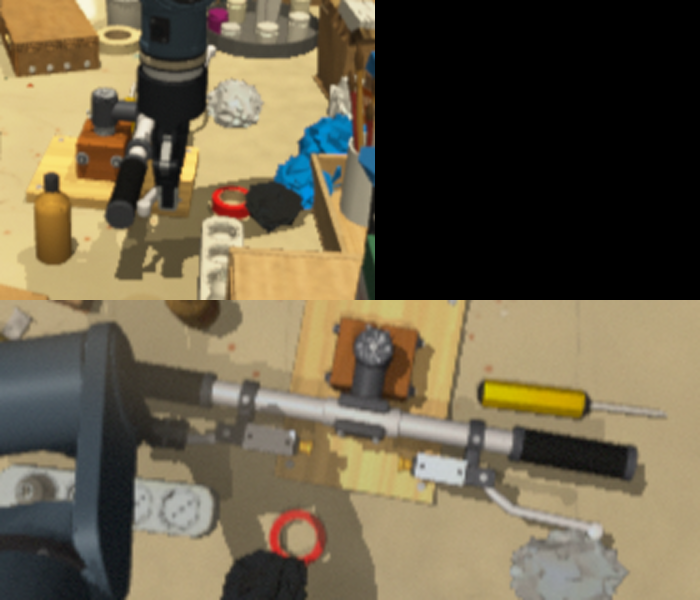

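The left lever's tip is back against the grip (325,355 in the zoom) with a steady push of about 8 to 9 N. The right lever is out and the loose things haven't moved.

```bash
python3 -c "
from h import *
st();print(manip.sign_off())"
```

```text
t 22.4 q [0.14 0.72 1.49 0.   0.94 1.88] tcp [0.6106 0.1961 0.096 ] stand [-0.0482  0.2036  0.096 ] F stand -7.33 4.73 1.73 gap 0.002 xyaw err 0.04
the job is handed in; nothing more can be done
None
```

The left brake is the one with air in it. I handed the job in at 22.4 s with the left lever held in against its grip and the right lever let out.

- **Left lever, first press:** using the outside edge of the shut fingers, it moved against little more than the spring until the finger stopped, about 32 mm in. That matches the distance to the grip, and the picture shows the lever's end at the grip. I then let it spring fully out.
- **Right lever:** it went firm about 20 mm in, well short of its grip. I pressed it to about 17 N and let it spring fully out.
- **Final hold:** I pressed the left lever in again to within 0.5 mm of the first stop. It is held with a steady 7 to 9 N along the press direction.

In the last pictures the right lever is out and the tape, bottle and screwdriver are where they were. No picture or force reading suggested contact with the bar, grips or cylinders. While the left lever was held in there was a sideways force of about 5 N along the bar. I put this down to the slanted blade and friction, but did not check it separately.

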